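# Clear the cord winder and zero its length dial

### The arm

A 6-joint arm with a two-finger parallel gripper is mounted at the origin on the work surface. World frame = base frame: x ahead of the robot, y to its left, z up, the work surface at z = 0. Lengths are in mm, angles in rad, forces in N, time in s.
With the tool pointing down it reaches from about 350 to 975 mm from the base axis. Payload 7.1 kg.
Tool frame: the origin (TCP) lies midway between the tips of the shut fingers; the grasp point (between the pads) lies 19 mm behind it (ctrl.grip_point_offset is the distance from the TCP to the grasp point, in mm); z points along the fingers, y is the line along which they close (so a half turn about z gives the same grasp; the last joint's range is limited). The gripper opens to 88 mm and grips with 3 to 60 N. Pads are 20 mm wide; open, the fingers measure 115 mm over their backs; the gripper's body (75 mm by 178 mm) begins 61 mm behind the grasp point.
Start: joints at [-1.303, 0.423, 1.63, -0, 1.089, -0.019], TCP at [176.821, -599.449, 187.175] pointing down, gripper open.
Joint ranges: [-3, 3], [-0.9, 2.11], [0.09, 2.58], [-1.31, 4.45], [0.11, 2.69], [-2.54, 2.54]. Speed limits (rad/s): [2.39, 2.39, 3.01, 3.14, 3.14, 3.14].

### API

Orientations are given as a rotation vector (axis times angle).
In Python, from workcell import get_obs, optics, close_job, spotter, ctrl gives the robot as it stands. The module is installed in compiled form; this text tells all that it offers.
- The arm moves only by the tool move_arm, never from a script. Its argument "rows" is a list of rows, each a list of 5 numbers: the shift along the tool's x, y, z in cm, then the turn about the tool's z in degrees, then the opening in per cent of the stroke, from 0 (shut) to 100 (fully open). A call has 1 to 10 rows; each row shifts and turns the commanded pose from where the row before left it, along the tool's axes as they then stand; what a row does not reach is not made up. A row lasts 1/8 s, in which the tool goes at most 62.5 mm and 10.7 degrees, less where a joint would pass 70% of its speed; a pose out of reach is approached as far as the arm can. A call with a gripper value outside its range is refused whole. The fingers move at their own pace and stop on an object; the grip force is fixed at half the most. Time passes only in rows, so rows that do not move let the fingers close. It gives the time, the measured TCP pose, the force, the opening and the grip force at its end, in the units of the state.
- get_obs(): the state, without advancing time (a new reading comes with each control period).
- optics.get_image(name): name is "scene" or "top" or "wrist"; returns the picture (400x640x3 uint8, blue, green, red); there is no depth.
- optics.calibration(name): a dict with "camera_matrix" (3x3 intrinsics, pixels), "distortion" ([k1, k2, p1, p2, k3] as OpenCV has them; the pictures are not rectified), "xyz" and "orientation" of the camera in the world. Camera axes: x right, y down, z forward; pixel columns grow to the right and rows downward; lengths in mm; the calibration is good to about 2 mm. A picture is of the moment at which its call begins: read the wrist's pose just before it. calibration takes no time and is no camera call; for the wrist camera it gives the pose at the moment of the call.
- close_job(): hands the job in; it is judged then, once.
Trained networks look in the newest picture that a camera, given by its name, has taken for a name from the list of things; names that differ only in an ending like _2 or _b are one class to them, and where a whole thing is asked for, a point or a joint stands for the part that bears it (a point fixed in the world has none). Each returns a list of dicts, best first, with "conf" (0 to 1); they miss things now and then, are a little off and sometimes report something else, mostly with a low value. They report only what shows in the picture. A call takes as long as a camera call. They do not tell look-alikes from the thing itself.
- spotter.find_in(camera, label): "point" ([column, row] in pixels, amid what is visible of it).
- spotter.regions_of(camera, label): "region" (400x640 bool, what is visible of it) and "point" ([column, row] in pixels, amid what is visible of it).
The state is a dict: "t": time; "qpos": joint angles; "qvel": joint speeds; "joint_torque": joint torques, N m; "ee_pos": TCP position; "orientation": TCP orientation; "ft_force": force on the tool from outside, world axes, zero at the start; "moment": the same for the moment, N m; "width": finger opening in mm; "grasp_force": force on a finger pad.
Only numpy, scipy, OpenCV 4.12 (cv2) and the standard library are available. Lean on these libraries where they do the work, as an engineer would, in place of code of your own. Each camera call takes 0.05 s, during which the arm holds its last target. There are 200 camera calls.

### The job

The bobbin on the winder's spindle is full: slide it up off the spindle and stand it upright in the shallow metal tray, setting it down rather than dropping it. Then turn the winder's dial knob back until its pointer is centred on the broad zero mark, so the next length can be wound. Leave the padlock and the screwdriver where they lie.

Things in the scene. Friction and masses are not known exactly. Their poses are not given: they have to be found in the camera images.
- winder: Bench cord winder, fixed: black base plate 145 x 310 x 20 mm (x, y, z); on its -y end a grey housing 140 x 142 mm, top 60 mm above the bench, with the dial (axis at y = -75 mm); on its +y end the upright spindle (axis at y = +90 mm), both at x = 0. Origin: centre of the base's underside, on the bench.
- bobbin: Full bobbin of grey cord, 68 mm tall; two white flanges 60 mm across (lower one 12 mm thick, upper one 14 mm thick), grey winding 56 mm across between them, open bore 24 mm. 110 to 210 g. Starts on the spindle, resting on the disc, top 100 mm above the bench. Origin: centre of its underside, z along the bore.
- spindle_tip (a point): Top of the steel spindle post, on its axis, 114 mm above the bench. The post is 16 mm in diameter and stands on a steel disc 84 mm across whose top is 32 mm above the bench.
- tray: Shallow open square aluminium tray, fixed to the bench, 150 x 150 x 30 mm high outside, walls and floor 4 mm thick (clear inside 142 x 142 mm). Origin: centre of its underside.
- dial_grip (a point): On the dial knob's axis, at the height to grip, 90.5 mm above the bench. The knob is a black upright bar 56 mm long and 14 mm thick, bottom 70 mm and top 103.5 mm above the bench. x runs along the bar towards the pointer, z up.
- pointer_tip (a point): Tip of the black pointer (7 mm wide, 4 mm at the tip), which points along the bar grip, 57 mm from the dial axis, just above the dial face.
- dial_zero (a point): Middle of the broad black zero mark (9 mm wide, 16 mm long; the other ticks are thin), 55 mm from the dial axis in the winder's +x direction. The white dial face is 128 mm across, level, its surface 64 mm above the bench.
- dial (a joint): Dial knob angle in rad: 0 when the pointer is on the zero mark, growing as the knob is turned clockwise seen from above. Starts between 0.8 and 2.4; the zero has no stop or click, the stops are at -2.9 and 2.9. Friction holds it where it is left (0.05 N m).
- padlock: Bystander: brass padlock lying flat, 50 x 60 x 26 mm with a steel shackle. Origin: centre of the underside of its brass body.
- screwdriver: Bystander: screwdriver lying on the bench, 190 mm long. Origin: underside.
Not all that is in view belongs to the job. Of the things like the bobbin, leave any that is red; of the rest the smaller one is meant.

How it is judged (in metres and radians):
On the way, in this order (a step that is already met when the one before it is completed fails the run):
1. the bobbin stands upright on the tray's floor, let go (x of bobbin in the frame of tray between -0.05 and 0.05 m and y of bobbin in the frame of tray between -0.05 and 0.05 m and z of bobbin in the frame of tray below 0.01 m and angle between bobbin's own z axis and vertical below 0.1 rad and contact force between bobbin and the fingers below 0.1 N), for 0.2 s.
2. the dial pointer is on the zero mark (within 0.07 rad) and the knob is let go (value of joint dial between -0.07 and 0.07 rad and contact force between dial and the fingers below 0.1 N), for 0.2 s.
At the end, for the whole second after the job is handed in: The bobbin stands upright (within 0.1 rad) and at rest on the tray's floor, and the dial's pointer is within 0.07 rad (4 degrees) of the zero mark (x of bobbin in the frame of tray between -0.05 and 0.05 m and y of bobbin in the frame of tray between -0.05 and 0.05 m and z of bobbin in the frame of tray below 0.01 m and angle between bobbin's own z axis and vertical below 0.1 rad and linear speed of bobbin below 0.02 m/s and value of joint dial between -0.07 and 0.07 rad); the robot touches nothing.
It fails at once if the bobbin is let go in the air: clear of the spindle and unheld with its underside more than 30 mm above the bench (horizontal distance between bobbin and spindle_tip above 0.03 m and height (world z) of bobbin above 0.03 m and contact force between bobbin and the fingers below 0.05 N).
It fails at once if the padlock is moved by more than 30 mm (distance of padlock from where it was at the start of the episode above 0.03 m).
It fails at once if the screwdriver is moved by more than 30 mm (distance of screwdriver from where it was at the start of the episode above 0.03 m).
It also fails if it takes over 72 s, if anything falls off the work surface, if the arm or the gripper's body presses on something with over 40 N, if the wrist force passes 120 N, or if a joint passes its speed limit or range.

## Working session

There is one attempt and no reset: what is moved stays moved. The work goes in short steps, Python scripts to look and compute and a tool call to move; the robot and the scene stay as the last step left them, time stands still between calls to the robot, and variables do not carry over. Pictures are saved under pics/ and viewed, at most 10 in all, crops included, and the job is handed in when it is done.

Besides the shell and the picture viewer there is one more tool, called after "Call:" by a JSON object that holds its "method" and its "body", one argument or row to a line. move_arm: Moves the arm, as the interface text tells. Its arguments: {"type":"object","properties":{"rows":{"type":"array","items":{"type":"array","items":{"type":"number"}}}},"required":["rows"]}

```bash
mkdir -p pics; cat > h.py <<'E'
import numpy as np, cv2
from scipy.spatial.transform import Rotation as R
from workcell import get_obs, optics, close_job, spotter, ctrl
def cal(n):
    c=optics.calibration(n); return np.array(c["camera_matrix"]),np.array(c["distortion"]),np.array(c["xyz"]),R.from_rotvec(c["orientation"])
def onplane(n,pts,z,c=None):
    K,D,p,r=c or cal(n)
    u=cv2.undistortPoints(np.array(pts,float).reshape(-1,1,2),K,D).reshape(-1,2)
    d=r.apply(np.c_[u,np.ones(len(u))]); return p+d*((z-p[2])/d[:,2])[:,None]
def project(n,P,c=None):
    K,D,p,r=c or cal(n)
    ri=r.inv(); rv=ri.as_rotvec(); t=-ri.apply(p)
    return cv2.projectPoints(np.array(P,float).reshape(-1,1,3),rv,t,K,D)[0].reshape(-1,2)
E
python3 - <<'E'
from h import *
o=get_obs();print(o["t"],o["ee_pos"],o["orientation"],optics.calibration("top"))
print(optics.calibration("scene"),optics.calibration("wrist")["xyz"])
a=optics.get_image("top");b=optics.get_image("scene")
cv2.imwrite("pics/top.png",a);cv2.imwrite("pics/scene.png",b)
for cam in("top","scene"):
  for l in("bobbin","tray","dial_grip","padlock","screwdriver","winder","pointer_tip","spindle_tip","dial_zero"):
    print(cam,l,[(round(x["conf"],2),np.round(x["point"])) for x in spotter.find_in(cam,l)])
E
```

```text
0.0 [ 176.66691404 -598.8920171   186.40319483] [-3.10785691e+00 -4.48672013e-01  2.61834340e-04] {'camera_matrix': array([[393.97345951,   0.        , 318.75862162],
       [  0.        , 393.97345951, 208.77185828],
       [  0.        ,   0.        ,   1.        ]]), 'distortion': array([-0.1009905,  0.       ,  0.       ,  0.       ,  0.       ]), 'xyz': array([462.54802506, -59.96025726, 961.12459846]), 'orientation': array([-2.15832295,  2.10680429, -0.12672551])}
{'camera_matrix': array([[456.3140114 ,   0.        , 324.12188217],
       [  0.        , 456.3140114 , 197.88121043],
       [  0.        ,   0.        ,   1.        ]]), 'distortion': array([-0.1347776,  0.       ,  0.       ,  0.       ,  0.       ]), 'xyz': array([1047.81457719,  221.85261756,  866.17466611]), 'orientation': array([-1.33121607, -2.3800779 ,  0.76362118])} [ 244.75714623 -577.33221842  384.02575522]
top bobbin [(0.94, array([379., 317.])), (0.6, array([356., 243.])), (0.56, array([340., 177.]))]
top tray [(0.97, array([249., 242.]))]
top dial_grip [(0.76, array([436., 241.]))]
top padlock [(0.58, 
[... 155 characters left out ...]
top winder [(0.72, array([404., 244.]))]
top pointer_tip [(0.76, array([434., 239.]))]
top spindle_tip [(0.65, array([400., 242.]))]
top dial_zero [(0.73, array([401., 244.]))]
scene bobbin [(0.81, array([316., 173.])), (0.76, array([291., 245.])), (0.65, array([332., 131.])), (0.25, array([329., 333.]))]
scene tray [(0.68, array([276., 172.])), (0.58, array([413., 243.]))]
scene dial_grip [(0.75, array([246., 150.]))]
scene padlock []
scene screwdriver [(0.81, array([191., 271.]))]
scene winder [(0.69, array([272., 176.]))]
scene pointer_tip [(0.86, array([245., 146.]))]
scene spindle_tip [(0.87, array([272., 177.]))]
scene dial_zero [(0.6, array([275., 170.])), (0.39, array([246., 147.]))]
```

View pics/top.png

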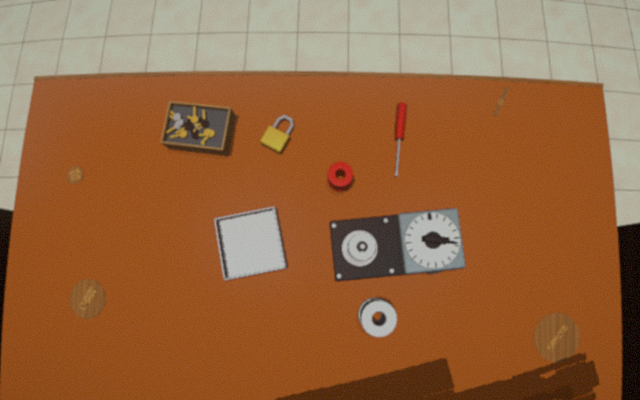

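View pics/scene.png

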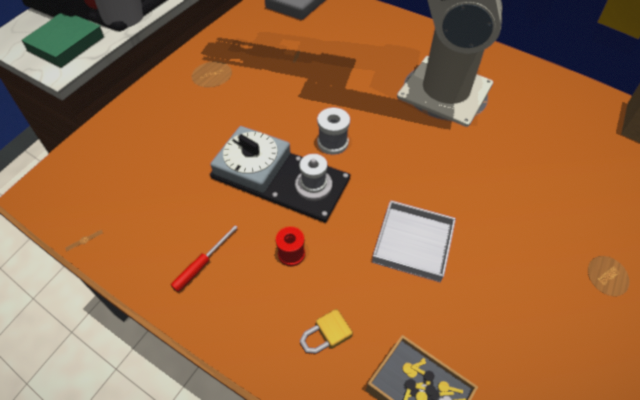

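The top view shows the winder at about (400,243). The target bobbin is on its spindle (≈356,243), the larger white look-alike is at (379,317) and the red one is at (340,177). The tray is at (250,243), and the pointer is about 90° clockwise of zero. Next I'll measure positions.

```bash
python3 - <<'E'
from h import *
o=get_obs()
a=optics.get_image("top")
c=cal("top")
def rect(m,z):
    cs=max(cv2.findContours(m.astype(np.uint8),cv2.RETR_EXTERNAL,cv2.CHAIN_APPROX_NONE)[0],key=cv2.contourArea).reshape(-1,2)
    P=onplane("top",cs,z,c)[:,:2].astype(np.float32)
    return cv2.minAreaRect(P),cv2.minEnclosingCircle(P)
for l,z in(("tray",30),("winder",20),("dial_grip",70),("bobbin",100),("padlock",26),("screwdriver",15)):
    for r in spotter.regions_of("top",l): print(l,round(r["conf"],2),np.round(r["point"]),r["region"].sum(),*rect(r["region"],z))
s=a[190:350,200:480]; cv2.imwrite("pics/crop.png",cv2.resize(s,None,fx=2.85,fy=2.85,interpolation=cv2.INTER_CUBIC))
print(R.from_rotvec(o["orientation"]).as_matrix().round(3))
E
```

```text
tray 0.56 [251. 242.] 3997 ((514.3185424804688, 130.5947265625), (152.7735137939453, 155.15170288085938), 13.021116256713867) ((514.8010864257812, 132.04446411132812), 102.13715362548828)
winder 0.81 [403. 244.] 7213 ((517.7409057617188, -220.2738037109375), (150.41717529296875, 312.6231384277344), 7.43081521987915) ((520.4995727539062, -220.02667236328125), 167.72732543945312)
dial_grip 0.79 [436. 238.] 351 ((531.1717529296875, -302.5706787109375), (39.864768981933594, 71.98987579345703), 17.079334259033203) ((530.2178955078125, -304.64892578125), 38.22279357910156)
bobbin 0.76 [362. 248.] 493 ((508.1794128417969, -128.7222900390625), (54.38364791870117, 56.78985595703125), 1.2874727249145508) ((507.39703369140625, -128.8953399658203), 30.072532653808594)
bobbin 0.7 [340. 176.] 643 ((664.4223022460938, -78.83859252929688), (58.423484802246094, 68.55430603027344), 75.15843200683594) ((664.3516845703125, -79.46885681152344), 34.562618255615234)
bobbin 0.65 [375. 318.] 1075 ((359.8424987792969, -165.6378173828125), (82.34405517578125, 75.50347900390625), 45.75005340576172) ((358.376708984375, -164.60556030273438), 41.96865463256836)
padlock 0.72 [278. 136.] 681 ((789.774169921875, 72.88418579101562), (68.72091674804688, 95.47148895263672), 60.39829635620117) ((786.9881591796875, 72.50628662109375), 50.859378814697266)
screwdriver 0.96 [400. 121.] 440 ((784.1478881835938, -229.918212890625), (25.714242935180664, 189.76194763183594), 86.99151611328125) ((784.098388671875, -230.86053466796875), 95.0805892944336)
[[ 0.959  0.283 -0.   ]
 [ 0.283 -0.959 -0.   ]
 [-0.     0.    -1.   ]]
```

View pics/crop.png

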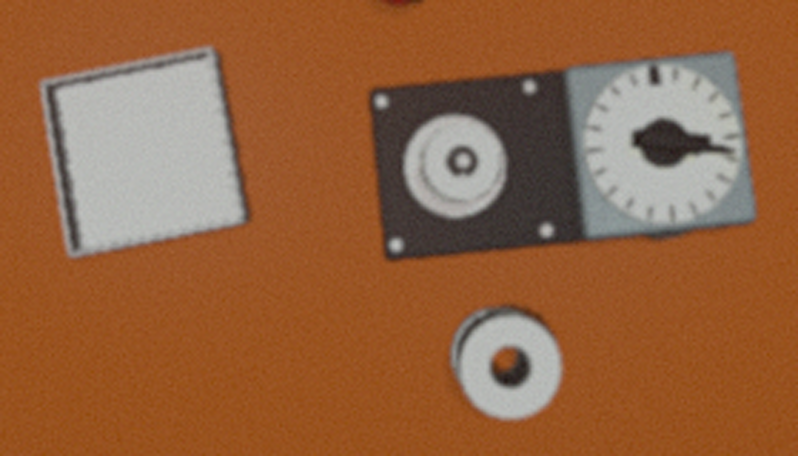

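Call:
{"method": "move_arm", "body": {
  "rows": [
    [3.8,-3.5,-0.7,0,100],
    [3.8,-3.5,-0.7,0,100],
    [3.8,-3.5,-0.7,0,100],
    [3.8,-3.5,-0.7,0,100],
    [3.8,-3.5,-0.7,0,100],
    [3.8,-3.5,-0.7,0,100],
    [3.8,-3.5,-0.7,0,100],
    [3.8,-3.5,-0.7,0,100],
    [3.8,-3.5,-0.7,0,100],
    [3.8,-3.5,-0.7,0,100]
  ]
}}

```text
t: 2.6
ee_pos: [443.1, -154.7, 257.7]
orientation: [3.109, 0.449, 0.001]
ft_force: [1.0, -0.6, 1.1]
width: 88.2
grasp_force: 0.0
```

Call:
{"method": "move_arm", "body": {
  "rows": [
    [0,0,0,0,100],
    [0,0,0,0,100]
  ]
}}

```text
t: 2.85
ee_pos: [442.0, -156.3, 257.1]
orientation: [3.109, 0.45, -0.001]
ft_force: [-0.6, -0.3, -0.2]
width: 88.1
grasp_force: 0.0
```

```bash
cat >> h.py <<'E'
def stat():
    o=get_obs(); m=R.from_rotvec(o["orientation"]).as_matrix()
    print("t %.2f"%o["t"],"tcp",o["ee_pos"].round(1),"yaw",np.degrees(np.arctan2(m[1,0],m[0,0])).round(1),"tilt",m[:,2].round(3),"w",round(float(np.ravel(o["width"])[0]),1),"q",np.round(o["qpos"],2),"F",np.round(o["ft_force"],1))
    return o,m
def togo(xyz,m,o):  # tool-axes shift in cm
    print("shift cm",(m.T@(np.array(xyz)-o["ee_pos"])/10).round(2))
E
python3 - <<'E'
from h import *
stat()
c=cal("wrist");a=optics.get_image("wrist");cv2.imwrite("pics/w1.png",a)
for l,z in(("bobbin",100),("dial_grip",103),("spindle_tip",114)):
  for r in spotter.regions_of("wrist",l):
    cs=max(cv2.findContours(r["region"].astype(np.uint8),cv2.RETR_EXTERNAL,cv2.CHAIN_APPROX_NONE)[0],key=cv2.contourArea).reshape(-1,2)
    P=onplane("w",cs,z,c)[:,:2].astype(np.float32)
    print(l,r["conf"],r["point"],cv2.minEnclosingCircle(P),cv2.minAreaRect(P))
E
```

```text
t 2.85 tcp [ 442.  -156.3  257.1] yaw 16.5 tilt [-0. -0. -1.] w 88.1 q [-0.36  0.1   1.89 -0.    1.15  0.92] F [-0.6 -0.3 -0.2]
bobbin 0.55 [312.1, 96.7] ((507.2896423339844, -127.89329528808594), 30.003803253173828) ((507.9660949707031, -127.9063720703125), (58.201927185058594, 58.17660140991211), 16.46478271484375)
dial_grip 0.73 [462.4, 137.4] ((524.6742553710938, -291.1181335449219), 38.44432830810547) ((529.124267578125, -289.6824645996094), (36.530303955078125, 72.71576690673828), 14.142110824584961)
spindle_tip 0.95 [398.8, 121.2] ((517.1959228515625, -204.10987854003906), 136.52850341796875) ((515.5447387695312, -203.961669921875), (122.5028076171875, 251.576904296875), 6.926231861114502)
```

View pics/w1.png

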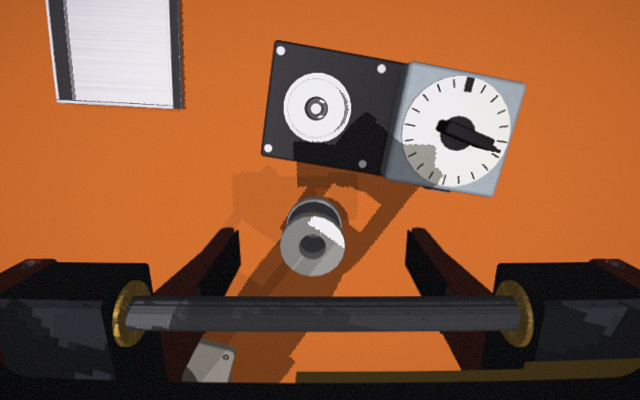

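The wrist view shows the bobbin flange at (312,97), seated on the spindle, with its centre at world (507.5,-128). The dial is at right with the pointer towards (500,152), and the zero mark is at (469,85). Moving to grasp.

Call:
{"method": "move_arm", "body": {
  "rows": [
    [3.5,-0.4,0,0,100],
    [3.6,-0.5,0,0,100],
    [0,0,3,0,100],
    [0,0,3,0,100],
    [0,0,3,0,100],
    [0,0,3,0,100],
    [0,0,2,0,100],
    [0,0,0,0,100],
    [0,0,0,0,100]
  ]
}}

```text
t: 4.18
ee_pos: [508.2, -128.2, 117.8]
orientation: [3.109, 0.447, 0.001]
ft_force: [-0.5, -0.4, 0.3]
width: 88.2
grasp_force: 0.0
```

```bash
python3 - <<'E'
from h import *
o,m=stat();togo([507.5,-128,73],m,o)
c=cal("top")
# spindle tip/ bobbin in wrist px w1 already; tray estimate from rim corner pixels (crop coords)
cr=np.array([[40,80],[214,47],[247,221],[72,257]])/2.85+[200,190]
P=onplane("top",cr,30,c);print(P.round(1),P.mean(0).round(1))
E
```

```text
t 4.17 tcp [ 508.2 -128.2  117.8] yaw 16.4 tilt [ 0.001 -0.    -1.   ] w 88.2 q [-0.27  0.37  1.9   0.    0.86  1.02] F [-0.5 -0.4  0.3]
shift cm [-0.07 -0.04  4.48]
[[571.  220.   30. ]
 [602.5  72.6  30. ]
 [458.1  39.3  30. ]
 [423.9 184.   30. ]] [513.9 129.   30. ]
```

Call:
{"method": "move_arm", "body": {
  "rows": [
    [0,0,2.3,0,100],
    [0,0,2.2,0,100],
    [0,0,0,0,100],
    [0,0,0,0,40],
    [0,0,0,0,40],
    [0,0,0,0,40],
    [0,0,0,0,40],
    [0,0,0,0,40],
    [0,0,0,0,40]
  ]
}}

```text
t: 5.3
ee_pos: [507.8, -127.5, 72.2]
orientation: [-3.109, -0.449, 0.0]
ft_force: [-0.6, 1.1, 0.9]
width: 35.5
grasp_force: 0.0
```

```bash
python3 - <<'E'
from h import *
stat()
a=optics.get_image("wrist");b=optics.get_image("scene")
cv2.imwrite("pics/w2.png",np.hstack([cv2.resize(b[100:280,200:440],(533,400)),cv2.resize(a[:,100:540],(265,241)) if 0 else cv2.copyMakeBorder(cv2.resize(a[:,100:540],(267,243)),0,157,0,0,cv2.BORDER_CONSTANT)]))
E
```

```text
t 5.30 tcp [ 507.8 -127.5   72.2] yaw 16.4 tilt [-0.  0. -1.] w 35.5 q [-0.27  0.45  1.93 -0.    0.77  1.02] F [-0.6  1.1  0.9]
```

View pics/w2.png

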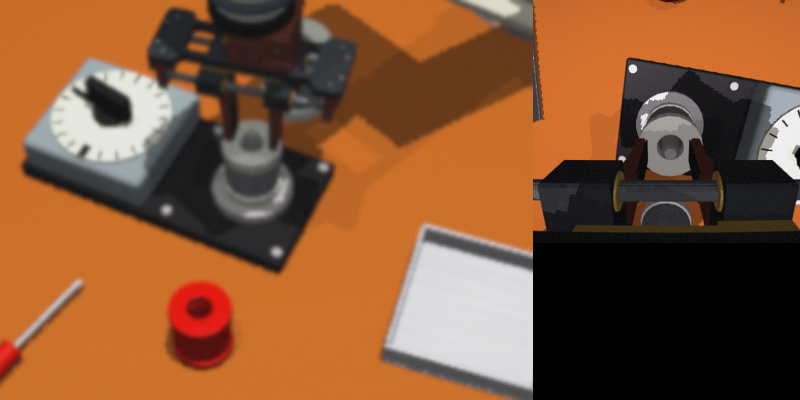

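```bash
python3 - <<'E'
from h import *
a=optics.get_image("wrist");b=optics.get_image("scene")
cs=cal("scene");cw=cal("wrist")
pts=[[507.5,-128,z] for z in (32,100,114)]+[[507.8,-127.5,91]]
print("scene",project("",pts,cs).round(1).tolist());print("wrist",project("",pts,cw).round(1).tolist())
for (im,c) in((a,cw),(b,cs)):
  for i,p in enumerate(project("",pts[1:],c)): cv2.circle(im,tuple(int(v) for v in p.round()),1,[(0,255,0),(255,0,255),(255,255,0)][i],-1)
l=cv2.resize(b[130:220,265:365],(440,396),interpolation=cv2.INTER_CUBIC)
r=cv2.resize(a[120:400,220:440],(311,396),interpolation=cv2.INTER_CUBIC)
cv2.imwrite("pics/w3.png",np.hstack([l,r]))
E
```

```text
scene [[313.6, 183.6], [313.3, 164.6], [313.2, 160.4], [313.5, 167.4]]
wrist [[325.3, 206.8], [326.3, 242.5], [326.6, 253.3], [325.5, 235.7]]
```

View pics/w3.png

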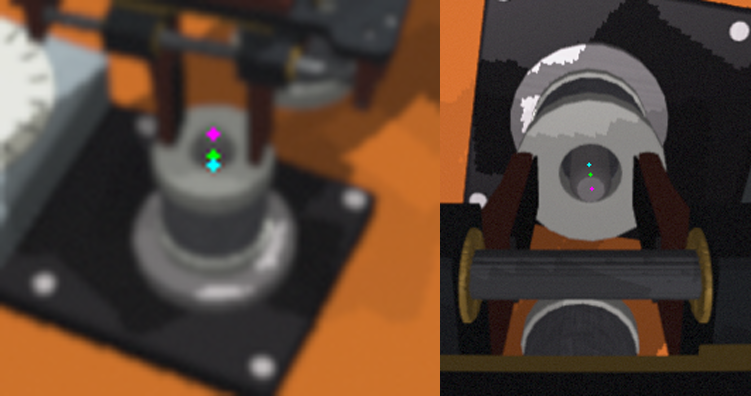

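```bash
python3 - <<'E'
from h import *
o,m=stat();K,D,p,r=cal("wrist")
px=np.array([[287,229.6],[361,227],[287,270],[361,270]])
u=cv2.undistortPoints(px.reshape(-1,1,2),K,D).reshape(-1,2)
d=m.T@r.apply(np.c_[u,np.ones(4)]).T; q=m.T@(p-o["ee_pos"])
for i in range(4):
    for y in((-17.7,-30) if i%2==0 else (17.7,30)):
        s=(y-q[1])/d[1,i]; print(px[i],(q+s*d[:,i]).round(1))
print(q, get_obs()["width"],get_obs()["grasp_force"])
# flange corner points: tool frame -> pixels
for y in(-30,-17.7,17.7,30):
    for x in (-10,10):
        for z in(0,-28): print(y,x,z,project("",[o["ee_pos"]+m@np.array([x,y,z])])[0].round(0) if 0 else project("wrist",[o["ee_pos"]+m@np.array([x,y,z])])[0].round(0))
E
```

```text
t 5.50 tcp [ 507.8 -127.5   72.1] yaw 16.4 tilt [-0.  0. -1.] w 35.0 q [-0.27  0.45  1.93  0.    0.77  1.02] F [ 0.3 -0.5  0.7]
[287.  229.6] [ 18.4 -17.7 -57.6]
[287.  229.6] [-22.5 -30.   50.3]
[361. 227.] [ 13.   17.7 -39.8]
[361. 227.] [-23.9  30.   60.1]
[287. 270.] [  0.9 -17.7 -62.5]
[287. 270.] [-53.4 -30.   41.6]
[361. 270.] [ -7.9  17.7 -45.7]
[361. 270.] [-58.   30.   50.4]
[  71.41841381   -1.7339837  -197.61341421] 34.99371443554902 0.0
-30 -10 0 [278. 239.]
-30 -10 -28 [272. 258.]
-30 10 0 [277. 209.]
-30 10 -28 [270. 225.]
-17.7 -10 0 [298. 239.]
-17.7 -10 -28 [294. 258.]
-17.7 10 0 [297. 209.]
-17.7 10 -28 [293. 225.]
17.7 -10 0 [353. 239.]
17.7 -10 -28 [357. 258.]
17.7 10 0 [354. 209.]
17.7 10 -28 [358. 225.]
30 -10 0 [372. 239.]
30 -10 -28 [379. 258.]
30 10 0 [373. 209.]
30 10 -28 [381. 225.]
```

Call:
{"method": "move_arm", "body": {
  "rows": [
    [0,0,0,0,25],
    [0,0,0,0,25],
    [0,0,0,0,25]
  ]
}}

```text
t: 5.88
ee_pos: [507.8, -127.5, 72.2]
orientation: [-3.109, -0.449, 0.0]
ft_force: [0.3, -0.3, 0.2]
width: 21.9
grasp_force: 0.0
```

```bash
python3 - <<'E'
from h import *
stat();print(get_obs()["grasp_force"])
a=optics.get_image("wrist");b=optics.get_image("scene")
l=cv2.resize(b[130:220,265:365],(440,396),interpolation=cv2.INTER_CUBIC)
r=cv2.resize(a[120:400,220:440],(311,396),interpolation=cv2.INTER_CUBIC)
cv2.imwrite("pics/w4.png",np.hstack([l,r]))
E
```

```text
t 5.88 tcp [ 507.8 -127.5   72.2] yaw 16.4 tilt [-0.  0. -1.] w 21.9 q [-0.27  0.45  1.93  0.    0.77  1.02] F [ 0.3 -0.3  0.2]
0.0
```

View pics/w4.png

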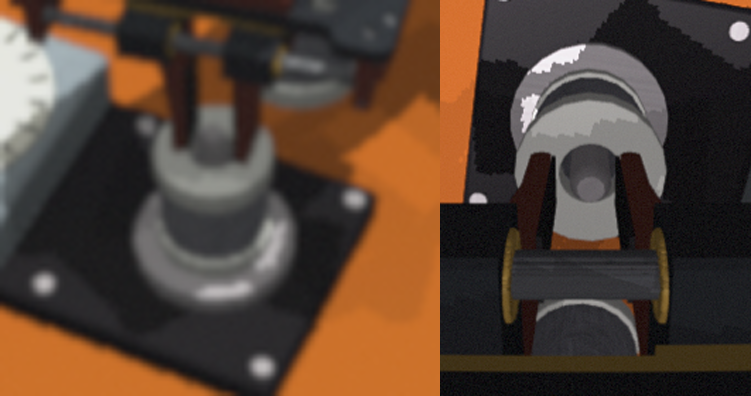

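Fingers closed to 22 mm with no contact, and their tips look about 28 mm above the reported TCP, level with the flange top. I'll open and go lower; at TCP 46 mm everything is clear either way.

Call:
{"method": "move_arm", "body": {
  "rows": [
    [0,0,-0.3,0,100],
    [0,0,0,0,100],
    [0,0,0,0,100],
    [0,0,0,0,100],
    [0,0,0,0,100],
    [0,0,0,0,100],
    [0,0,0,0,100]
  ]
}}

```text
t: 6.85
ee_pos: [507.8, -127.5, 75.1]
orientation: [-3.109, -0.449, 0.0]
ft_force: [-0.1, 0.7, 0.4]
width: 86.7
grasp_force: 0.0
```

```bash
python3 - <<'E'
from h import *
stat();print(ctrl.grip_point_offset, [x for x in dir(ctrl) if x[0]!="_"])
E
```

```text
t 6.85 tcp [ 507.8 -127.5   75.1] yaw 16.4 tilt [-0.  0. -1.] w 86.7 q [-0.27  0.44  1.93 -0.    0.77  1.02] F [-0.1  0.7  0.4]
18.700000000000003 ['Unreachable', 'grip_point_offset']
```

Call:
{"method": "move_arm", "body": {
  "rows": [
    [0,0,1.3,0,100],
    [0,0,1.3,0,100],
    [0,0,0,0,50],
    [0,0,0,0,50],
    [0,0,0,0,50],
    [0,0,0,0,50],
    [0,0,0,0,50]
  ]
}}

```text
t: 7.72
ee_pos: [508.1, -127.6, 49.5]
orientation: [3.109, 0.449, 0.001]
ft_force: [-0.1, -0.3, 0.4]
width: 58.3
grasp_force: 30.0
```

Call:
{"method": "move_arm", "body": {
  "rows": [
    [0,0,-0.5,0,50],
    [0,0,-1,0,50],
    [0,0,-1.5,0,50],
    [0,0,-1.5,0,50],
    [0,0,-1.5,0,50],
    [0,0,-1.5,0,50],
    [0,0,-1.5,0,50],
    [0,0,-1.5,0,50],
    [0,0,0,0,50]
  ]
}}

```text
t: 8.85
ee_pos: [508.7, -127.8, 155.5]
orientation: [3.108, 0.449, 0.004]
ft_force: [-0.4, 0.7, -1.6]
width: 58.0
grasp_force: 30.0
```

```bash
python3 - <<'E'
from h import *
stat();print(get_obs()["grasp_force"])
a=optics.get_image("wrist");b=optics.get_image("scene")
l=cv2.resize(b[80:240,240:400],(400,400),interpolation=cv2.INTER_CUBIC)
r=cv2.resize(a[100:400,200:460],(347,400),interpolation=cv2.INTER_CUBIC)
cv2.imwrite("pics/w5.png",np.hstack([l,r]))
E
```

```text
t 8.85 tcp [ 508.7 -127.8  155.5] yaw 16.4 tilt [ 0.002 -0.001 -1.   ] w 58.0 q [-0.27  0.32  1.88  0.    0.94  1.02] F [-0.4  0.7 -1.6]
29.998343826737255
```

View pics/w5.png

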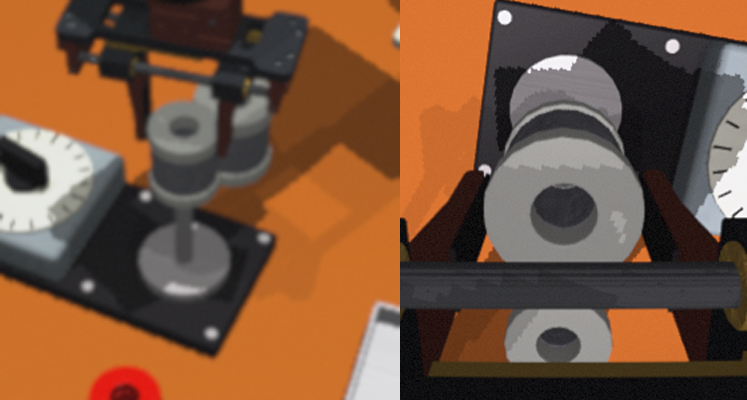

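The bobbin is held upright with its underside clear of the post tip at (185,205) in the left half. Moving it over the tray.

Call:
{"method": "move_arm", "body": {
  "rows": [
    [0.6,-1.9,0,0,50],
    [1.2,-3.7,0,0,50],
    [1.2,-3.8,0,0,50],
    [1.2,-3.8,0,0,50],
    [1.2,-3.8,0,0,50],
    [1.2,-3.7,0,0,50],
    [0.8,-2.6,0,0,50],
    [0.4,-1.3,0,0,50],
    [0,0,0,0,50],
    [0,0,0,0,50]
  ]
}}

```text
t: 10.2
ee_pos: [512.8, 129.9, 153.9]
orientation: [3.109, 0.448, -0.001]
ft_force: [-0.4, -0.0, -1.6]
width: 58.2
grasp_force: 30.0
```

```bash
python3 - <<'E'
from h import *
o,m=stat();print(o["grasp_force"]);togo([514,130,155.5],m,o)
E
```

```text
t 10.20 tcp [512.8 129.9 153.9] yaw 16.4 tilt [-0.001 -0.    -1.   ] w 58.2 q [ 0.23  0.33  1.87 -0.    0.95  1.51] F [-0.4 -0.  -1.6]
29.99827053397894
shift cm [ 0.12  0.02 -0.16]
```

Call:
{"method": "move_arm", "body": {
  "rows": [
    [0,0,2.5,0,50],
    [0,0,2.5,0,50],
    [0,0,2.5,0,50],
    [0,0,2.5,0,50],
    [0,0,1.5,0,50],
    [0,0,1,0,50],
    [0,0,0.3,0,50],
    [0,0,0.2,0,50],
    [0,0,0,0,50]
  ]
}}

```text
t: 11.32
ee_pos: [513.4, 130.6, 24.6]
orientation: [-3.109, -0.449, -0.001]
ft_force: [0.0, 0.1, -0.4]
width: 58.3
grasp_force: 30.0
```

Call:
{"method": "move_arm", "body": {
  "rows": [
    [0,0,0.1,0,50],
    [0,0,0.1,0,50],
    [0,0,0,0,50]
  ]
}}

```text
t: 11.7
ee_pos: [513.0, 130.5, 22.2]
orientation: [-3.109, -0.449, 0.0]
ft_force: [-0.7, -0.2, -1.9]
width: 58.1
grasp_force: 30.0
```

Call:
{"method": "move_arm", "body": {
  "rows": [
    [0,0,0.1,0,50],
    [0,0,0,0,50]
  ]
}}

```text
t: 11.95
ee_pos: [513.2, 130.5, 21.5]
orientation: [-3.109, -0.449, -0.001]
ft_force: [-1.9, -0.3, 2.7]
width: 58.1
grasp_force: 30.0
```

Call:
{"method": "move_arm", "body": {
  "rows": [
    [0,0,0.1,0,50],
    [0,0,0,0,50]
  ]
}}

```text
t: 12.2
ee_pos: [513.3, 130.5, 21.4]
orientation: [-3.109, -0.449, -0.001]
ft_force: [-3.9, -0.6, 15.0]
width: 58.1
grasp_force: 30.0
```

Contact with the floor is felt. Releasing and retreating straight up.

Call:
{"method": "move_arm", "body": {
  "rows": [
    [0,0,-0.1,0,50],
    [0,0,0,0,100],
    [0,0,0,0,100],
    [0,0,0,0,100],
    [0,0,0,0,100],
    [0,0,-2,0,100],
    [0,0,-4,0,100],
    [0,0,-5,0,100],
    [0,0,-5,0,100],
    [0,0,-5,0,100]
  ]
}}

```text
t: 13.45
ee_pos: [512.8, 130.4, 232.8]
orientation: [3.109, 0.449, -0.0]
ft_force: [1.5, 0.8, -0.2]
width: 87.7
grasp_force: 0.0
```

```bash
python3 - <<'E'
from h import *
o,m=stat()
c=cal("top");a=optics.get_image("top")
for r in spotter.regions_of("top","bobbin"):
    cs=max(cv2.findContours(r["region"].astype(np.uint8),cv2.RETR_EXTERNAL,cv2.CHAIN_APPROX_NONE)[0],key=cv2.contourArea).reshape(-1,2)
    print(r["conf"],np.round(r["point"]),cv2.minEnclosingCircle(onplane("",cs,72,c)[:,:2].astype(np.float32)))
# dial centre from the first top picture and w1 (face ellipse at z=64)
t=cv2.imread("pics/top.png")
g=cv2.cvtColor(t,cv2.COLOR_BGR2HSV); w=((g[...,1]<40)&(g[...,2]>140)).astype(np.uint8); w[:,:400]=0;w[:,466:]=0;w[:205]=0;w[280:]=0
cs=np.vstack(cv2.findContours(w,cv2.RETR_EXTERNAL,cv2.CHAIN_APPROX_NONE)[0]).reshape(-1,2)
print("dial",cv2.minEnclosingCircle(onplane("",cs,64,c)[:,:2].astype(np.float32)))
E
```

```text
t 13.45 tcp [512.8 130.4 232.8] yaw 16.4 tilt [-0. -0. -1.] w 87.7 q [ 0.23  0.23  1.8  -0.    1.12  1.51] F [ 1.5  0.8 -0.2]
0.82 [340. 176.] ((670.7120971679688, -79.42536926269531), 36.73238754272461)
0.66 [250. 246.] ((509.5970764160156, 122.82779693603516), 32.21776580810547)
0.56 [378. 315.] ((353.696533203125, -167.67303466796875), 43.64397430419922)
dial ((525.8262329101562, -290.63690185546875), 86.37413787841797)
```

Call:
{"method": "move_arm", "body": {
  "rows": [
    [-1.5,5.1,0,0,100],
    [-1.6,5.1,0,0,100],
    [-1.5,5.1,0,0,100],
    [-1.6,5.1,0,0,100],
    [-1.5,5.1,0,0,100],
    [-1.6,5.1,0,0,100],
    [-1.5,5.1,0,0,100],
    [-1.6,5.1,0,0,100],
    [-1.5,5.1,0,0,100]
  ]
}}

```text
t: 14.68
ee_pos: [508.9, -350.6, 230.1]
orientation: [-3.108, -0.448, 0.001]
ft_force: [0.2, 0.6, 1.1]
width: 88.1
grasp_force: 0.0
```

Call:
{"method": "move_arm", "body": {
  "rows": [
    [0,0,0,-9.7,100],
    [0,0,0,-9.7,100],
    [0,0,0,-9.7,100],
    [0,0,0,-9.7,100],
    [0,0,0,-9.7,100],
    [0,0,0,-9.7,100],
    [0,0,0,-9.8,100],
    [0,0,0,0,100],
    [0,0,0,0,100]
  ]
}}

```text
t: 15.8
ee_pos: [509.3, -348.9, 230.6]
orientation: [-2.33, -2.106, 0.0]
ft_force: [0.8, 0.5, 0.2]
width: 87.4
grasp_force: 0.0
```

```bash
cat > dial.py <<'E'
from h import *
def go(tag,save=False):
    o,m=stat();c=cal("wrist");a=optics.get_image("wrist");cv2.imwrite("pics/%s.png"%tag,a)
    H=np.zeros((400,400,3),np.uint8)
    # rectified top-down patches, 2 px/mm, world x up, y left, about (527.5,-292)
    def patch(z,cx=527.5,cy=-292):
        v,u=np.mgrid[0:320,0:320]
        P=np.stack([cx+(160-v)/2,cy+(160-u)/2,np.full(v.shape,z)],-1).reshape(-1,3)
        q=project("",P,c).reshape(320,320,2).astype(np.float32)
        return cv2.remap(a,q[...,0],q[...,1],cv2.INTER_CUBIC)
    A=patch(64.);B=patch(103.5)
    cv2.imwrite("pics/%s_r.png"%tag,np.hstack([A,B]))
    return A,B,o,m
if __name__=="__main__":
    import sys; go(sys.argv[1])
E
python3 dial.py d1
```

```text
t 15.80 tcp [ 509.3 -348.9  230.6] yaw 84.2 tilt [-0.001  0.001 -1.   ] w 87.4 q [-0.62  0.37  1.61  0.    1.17 -0.52] F [0.8 0.5 0.2]
```

View pics/d1_r.png

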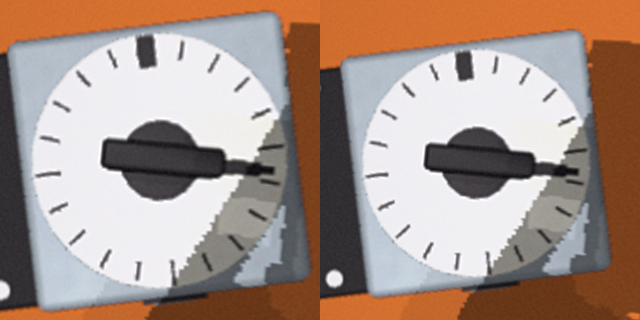

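The rectified patch (2 px/mm) puts the dial centre at (160,160.5), world (527.3,-292). The zero mark is at (146,51), 7.3° CCW of +x. The pointer tip at (273,170) gives −95°, so the knob must turn about 102° CCW.

Call:
{"method": "move_arm", "body": {
  "rows": [
    [2.9,0.6,0,-0.8,100],
    [2.9,0.6,0,0,100],
    [0,0,3,0,100],
    [0,0,4,0,100],
    [0,0,4,0,100],
    [0,0,3,0,100],
    [0,0,1.5,0,100],
    [0,0,0,0,100],
    [0,0,0,0,100]
  ]
}}

```text
t: 16.98
ee_pos: [527.6, -292.9, 77.4]
orientation: [2.311, 2.125, 0.001]
ft_force: [-0.3, 0.4, 0.0]
width: 87.9
grasp_force: 0.0
```

```bash
python3 - <<'E'
from h import *
o,m=stat();togo([527.3,-292,47],m,o)
E
```

```text
t 16.98 tcp [ 527.6 -292.9   77.4] yaw 85.2 tilt [ 0.002 -0.001 -1.   ] w 87.9 q [-0.53  0.53  1.75  0.    0.86 -0.44] F [-0.3  0.4  0. ]
shift cm [ 0.09 -0.05  3.04]
```

Call:
{"method": "move_arm", "body": {
  "rows": [
    [0.1,0,1,0,100],
    [0,0,1,0,100],
    [0,0,0.5,0,100],
    [0,0,0.4,0,100],
    [0,0,0,0,100]
  ]
}}

```text
t: 17.6
ee_pos: [526.6, -291.3, 46.8]
orientation: [-2.311, -2.127, 0.0]
ft_force: [0.6, -0.3, 0.8]
width: 88.0
grasp_force: 0.0
```

Call:
{"method": "move_arm", "body": {
  "rows": [
    [0,0,0,0,12],
    [0,0,0,0,12],
    [0,0,0,0,12],
    [0,0,0,0,12],
    [0,0,0,0,12],
    [0,0,0,0,12],
    [0,0,0,0,12],
    [0,0,0,0,12]
  ]
}}

```text
t: 18.6
ee_pos: [527.9, -291.5, 47.2]
orientation: [2.311, 2.126, 0.002]
ft_force: [2.1, -0.5, -0.8]
width: 14.2
grasp_force: 30.0
```

Gripped at 14 mm. Turning CCW by 102° (negative about tool z).

Call:
{"method": "move_arm", "body": {
  "rows": [
    [0,0,0,-10,12],
    [0,0,0,-10,12],
    [0,0,0,-10,12],
    [0,0,0,-10,12],
    [0,0,0,-10,12],
    [0,0,0,-10,12],
    [0,0,0,-10,12],
    [0,0,0,-10,12],
    [0,0,0,-10,12],
    [0,0,0,-10,12]
  ]
}}

```text
t: 19.85
ee_pos: [525.9, -293.5, 47.2]
orientation: [0.153, -3.137, 0.004]
ft_force: [-5.2, -10.3, 0.4]
width: 13.7
grasp_force: 30.0
```

Call:
{"method": "move_arm", "body": {
  "rows": [
    [0,0,0,-2,12],
    [0,0,0,0,12],
    [0,0,0,0,12]
  ]
}}

```text
t: 20.23
ee_pos: [525.9, -293.5, 47.3]
orientation: [0.199, -3.134, 0.004]
ft_force: [-5.3, -8.9, -0.1]
width: 13.8
grasp_force: 30.0
```

```bash
python3 - <<'E'
from h import *
o,m=stat();print(o["grasp_force"])
E
```

```text
t 20.23 tcp [ 525.9 -293.5   47.3] yaw -172.7 tilt [-0.001 -0.003 -1.   ] w 13.8 q [-0.53  0.58  1.76 -0.    0.8  -2.22] F [-5.3 -8.9 -0.1]
29.99825119972229
```

Call:
{"method": "move_arm", "body": {
  "rows": [
    [0,0,0,0,100],
    [0,0,0,0,100],
    [0,0,0,0,100],
    [0,0,0,0,100],
    [0,0,0,0,100],
    [0,0,-4,0,100],
    [0,0,-5,0,100],
    [-2,0,-5,0,100],
    [-4,0,-4,0,100],
    [0,0,0,0,100]
  ]
}}

```text
t: 21.48
ee_pos: [590.4, -284.5, 231.2]
orientation: [-0.2, 3.128, -0.006]
ft_force: [1.0, 0.4, -0.2]
width: 87.5
grasp_force: 0.0
```

```bash
python3 - <<'E'
from h import *
from dial import go
A,B,o,m=go("d2")
t=optics.get_image("top")
s=cv2.resize(t[200:290,205:295],(320,320),interpolation=cv2.INTER_CUBIC)
cv2.imwrite("pics/d2v.png",np.hstack([cv2.resize(A[:, :],(480,480),interpolation=cv2.INTER_CUBIC),cv2.copyMakeBorder(s,0,160,0,0,cv2.BORDER_CONSTANT)]))
E
```

```text
t 21.48 tcp [ 590.4 -284.5  231.2] yaw -172.7 tilt [ 0.008 -0.003 -1.   ] w 87.5 q [-0.47  0.42  1.53  0.    1.19 -2.17] F [ 1.   0.4 -0.2]
```

View pics/d2v.png

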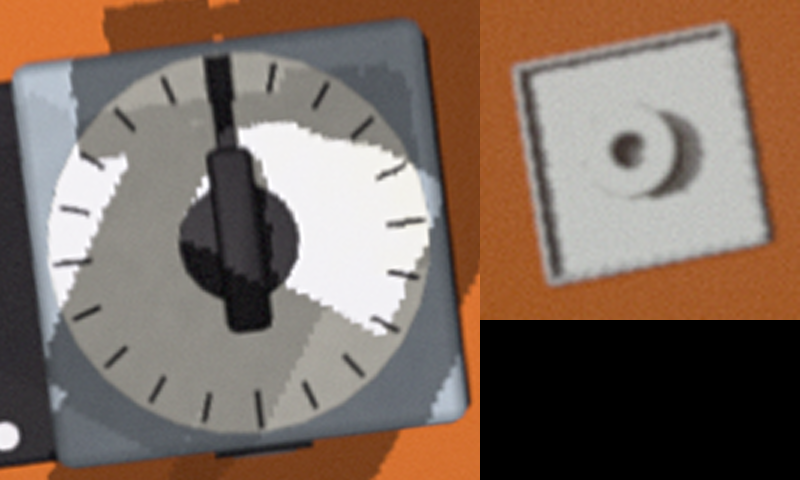

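The pointer now lies on the zero mark at about (218,75), and the bobbin stands centred in the tray at right. A quick numeric check before handing in.

```bash
python3 - <<'E'
from h import *
A=cv2.imread("pics/d2_r.png")[:,:320]; g=cv2.cvtColor(A,cv2.COLOR_BGR2GRAY)
for v in list(range(38,60,4))+list(range(66,98,4)):
    row=g[v,125:185].astype(float); u=np.where(row<90)[0]+125
    if len(u): print(v,u.min(),u.max(),np.degrees(np.arctan2(160-u.mean(),160.5-v)).round(1))
E
```

```text
38 136 152 7.4
42 136 153 7.5
46 137 183 4.0
50 137 182 4.9
54 137 181 5.1
58 138 180 5.0
66 139 155 7.8
70 141 154 7.9
74 141 154 8.2
78 142 155 7.9
82 142 155 8.3
86 143 156 8.0
90 143 156 8.5
94 144 156 8.6
```

```bash
python3 -c "
from workcell import close_job
print(close_job())"
```

```text
the job is handed in; nothing more can be done
None
```

The bobbin stands upright near the tray's centre, the dial pointer is within about 1° of the zero mark, and the job is handed in; no verdict was returned.

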